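# Roll a freshly coated bronze roller into its drying notch with a wooden pusher

### The job

The coating on the bronze roller is still wet, so nothing but the wooden pusher may touch it. Draw the pusher out of the low blue bay, stand it on the green mat and let go; then take it by the far part of its handle, so that the blade reaches in under the yellow wire guard, and with it roll the roller gently along the track until it has dropped into the notch under the guard. Finish with the pusher standing on the green mat again, the roller lying still in the notch, and the other things on the bench left where they are.

Things in the scene. Friction and masses are not known exactly. Their poses are not given: they have to be found in the camera images.
- roller_center (a point): Centre of the loose bronze roller (copper colour, two green bands, black end discs): solid cylinder 50 mm diameter, 110 mm long, about 0.6 kg, axis along the point's x. It lies across the track's rails, centre 65 mm above the bench and at track y -150 to -80 at the start, and rolls freely. Its x is parallel to track x; y and z turn as it rolls.
- roller: The same roller; its origin is its centre.
- track: Fixed track, 460 mm long in y (-230 to 230), 134 mm wide; origin on the bench under its middle, z up. Two level steel rails along y at x = -35 and 35, tops at 40 mm; grey side curbs 122 mm apart inside, tops at 51 mm. Open at the -y end; grey end stop 62 mm high at y = 222. The roller is rolled towards +y to the notch, a 26 mm gap in both rails centred at y = 150.
- guard (a point): Middle of the first hoop of the yellow wire guard over the track, at track y = 55, 150 mm above the bench. Hoops of 8 mm wire at y = 55, 105, 155 and 205: free height below 146 mm, top 154 mm, legs at track x = -71 and 71. The gripper cannot work under it; the pusher's blade passes below, and must be drawn back out before it is lifted.
- notch (a point): Where the roller's centre lies when settled in the notch: middle of the track, track y = 150, 61 mm above the bench. The roller drops 3.6 mm into it by itself once its centre has passed track y = 137, and stays if it comes slowly (about 0.05 m/s). A further push of 2 to 4 N, or arriving fast, carries it out over the far edge.
- pusher: Loose wooden pusher, 0.15 kg, 200 mm long, like a small hoe; origin under its mid length, x towards the blade, z up. Blade: board 12 mm thick (x 88 to 100), 80 mm wide, 75 mm tall. Handle: level bar 22 x 22 mm from blade to x = -100, 19 to 41 mm up. Foot 34 mm wide under it at x -98 to -82. It stands on blade and foot; at the start in the bay, blade outside, in line with bay y within 4 degrees.
- pusher_blade (a point): Point in the blade's mid plane, centred, 58 mm above the pusher's underside, above the handle, where the blade (12 mm thick along x) can be pinched from above. Axes as the pusher.
- pusher_grip (a point): Point in the middle of the handle bar, 30 mm above the underside, 150 mm behind the blade's front face: held here (22 mm wide across y) the gripper stays outside the guard. Axes as the pusher.
- pusher_face (a point): Centre line of the blade's front face (the face towards +x), 30 mm above the underside of the pusher. Axes as the pusher.
- pusher_tail (a point): Rear end of the handle, 30 mm above the underside of the pusher. Axes as the pusher.
- bay: Fixed low blue steel bridge that houses the pusher; origin on the bench under its middle, y out of its mouth. 135 mm long in y, 120 mm wide, 108 mm between the side walls, roof 57 to 63 mm up, open at both ends. The blade's back stands 46 to 61 mm clear of the mouth, the handle runs in under the roof (16 mm free above it): draw it out level along +y by at least 140 mm before lifting.
- mat: Fixed green mat, 135 mm in x, 260 mm in y (its long way), 3 mm thick; origin at the centre of its underside on the bench. The whole pusher has room on it lying along mat y.
- wax_tin_c (a point): Bystander: orange wax tin, 68 mm diameter, 40 mm high, at its centre.
- pigment_jar_c (a point): Bystander: amber jar, 68 mm diameter, 75 mm high, at its centre.
- tub_c (a point): Bystander: open blue tub, 90 mm diameter, 65 mm high, at its centre.
- can_c (a point): Bystander: steel can, 72 mm diameter, 80 mm high, at its centre.
- spray_blue_c (a point): Bystander: blue spray bottle, 94 mm diameter, 205 mm high, 100 mm above its foot.
- brush: Bystander: brush lying on the bench, about 200 mm long.
- wrench: Bystander: wrench lying on the bench, about 180 mm long.
Things that resemble listed ones, but are neither listed nor needed, are in the scene too. What is meant by the roller is not turquoise, and is the larger of those in its own colour.

How it is judged:
On the way, in this order (a step that is already met when the one before it is completed fails the run):
1. the pusher has been drawn out of the bay and stands on the mat, let go (angle between pusher_grip's own z axis and vertical below 0.12 rad and x of pusher_face in the frame of mat between -0.067 and 0.067 m and y of pusher_face in the frame of mat between -0.13 and 0.13 m and z of each of pusher_face, pusher_tail in the frame of mat below 0.042 m and x of pusher_tail in the frame of mat between -0.067 and 0.067 m and y of pusher_tail in the frame of mat between -0.13 and 0.13 m and linear speed of pusher below 0.03 m/s and contact force between the fingers and pusher below 0.1 N), for 0.2 s.
2. the roller has been rolled into the notch and lies still there (distance between roller_center and notch below 0.005 m and linear speed of roller below 0.02 m/s), for 0.4 s.
At the end, for the whole second after the job is handed in: The roller's centre is within 5 mm of its settled place in the notch and still (under 20 mm/s); the pusher stands upright (within 7 degrees) on the mat, both its ends over the mat, released and at rest (all of step 2 and angle between pusher_grip's own z axis and vertical below 0.12 rad and x of pusher_face in the frame of mat between -0.067 and 0.067 m and y of pusher_face in the frame of mat between -0.13 and 0.13 m and z of each of pusher_face, pusher_tail in the frame of mat below 0.042 m and x of pusher_tail in the frame of mat between -0.067 and 0.067 m and y of pusher_tail in the frame of mat between -0.13 and 0.13 m and linear speed of pusher below 0.03 m/s); the robot touches nothing.
It fails at once if the fingers or the arm touch the wet roller (contact force between any of the fingers, the arm and roller above 0.3 N).
It fails at once if the roller is shoved, not rolled gently: faster than 0.35 m/s or pushed with more than 15 N (linear speed of roller above 0.35 m/s or contact force between pusher and roller above 15 N).
It fails at once if a bystander is moved by more than 30 mm (distance of any of wax_tin_c, pigment_jar_c, tub_c, brush, can_c, spray_blue_c, wrench from where it was at the start of the episode above 0.03 m).
It also fails if it takes over 72 s, if anything falls off the work surface, if the arm or the gripper's body presses on something with over 40 N, if the wrist force passes 120 N, or if a joint passes its speed limit or range.

### The arm

A 7-joint arm with a two-finger parallel gripper is mounted at the origin on the work surface. World frame = base frame: x ahead of the robot, y to its left, z up, the work surface at z = 0. Lengths are in m, angles in rad, forces in N, time in s.
With the tool pointing down it reaches from about 0.425 to 0.875 m from the base axis. Payload 4.7 kg.
Tool frame: the origin (TCP) lies on the centre line of the jaws, within the pads' length; the fingertips stand ahead of it and the grasp point (between the pads) lies 2 mm behind it (nose_length is the z of the fingertips in the tool frame, in m); z points along the fingers, y is the line along which they close (so a half turn about z gives the same grasp; the last joint's range is limited). The gripper opens to 87 mm and grips with 3 to 60 N. Pads are 19 mm wide; open, the fingers measure 117 mm over their backs; the gripper's body (75 mm by 190 mm) begins 51 mm behind the grasp point.
Start: joints at [-1.265, 0.321, -0.07, 1.45, 0.023, 1.371, -0.057], TCP at [0.187, 0.623, 0.24] pointing down, gripper open.
Joint ranges: [-2.86, 2.86], [-0.3, 2.09], [-1.38, 1.24], [0.06, 2.45], [-1.56, 4.7], [0.09, 2.05], [-2.69, 2.69]. Speed limits (rad/s): [2.57, 2.57, 3.14, 3.14, 3.14, 3.14, 3.14].

### API

Orientations are given as a rotation vector (axis times angle).
In Python, from bench import * gives the robot as it stands.
- The arm moves only by the tool send_rows, never from a script. Its arguments are lists of equal length, an entry for each row: "xyz": the shift along the tool's x, y, z in mm, a list of three; "dr": the turn, a rotation vector about the tool's x, y, z in rad, a list of three. A call has exactly 10 rows; each row is the pose to reach, as a shift and turn from the pose commanded when the call began, along the tool's axes at that moment; what a row does not reach only later rows make up. A row lasts 1/12 s, in which the tool goes at most 41.7 mm and 7.16 degrees, less where a joint would pass 70% of its speed; a pose out of reach is approached as far as the arm can. A call with a gripper value outside its range is refused whole. "jaw" is the finger opening in mm, from 0 to 87, set as the call begins (left out, the last holds). The fingers move at their own pace and stop on an object; "grip_force" is the grip in N (left out, the last holds). Time passes only in rows, so rows that repeat a pose let the fingers close, or fill a call up. It gives the time, the measured TCP pose, the force, the opening and the grip force at its end, in the units of the state.
- get_state(): the state, without advancing time (a new reading comes with each control period).
- get_image(name): name is "side" or "top"; returns the picture (384x512x3 uint8, red, green, blue); there is no depth.
- calibration(name): a dict with "vfov" (degrees; the focal length in pixels is half the picture's height over the tangent of half this angle, whatever the lens; pixels are square), "cx", "cy" (the principal point, pixels), "rvec" (rotation vector, rad) and "tvec" (3), from world to camera coordinates, as OpenCV has them. Camera axes: x right, y down, z forward; pixel columns grow to the right and rows downward; lengths in m; the calibration is good to about 2 mm. A picture is of the moment at which its call begins. calibration takes no time and is no camera call.
- close_job(): hands the job in; it is judged then, once.
The state is a dict: "time": time; "joint_positions": joint angles; "qd": joint speeds; "joint_torque": joint torques, N m; "position": TCP position; "tool_rot": TCP orientation; "ft_force": force on the tool from outside, world axes, zero at the start; "torque": the same for the moment, N m; "grip_width": opening from 0.0 (shut) to 1.0 (fully open); "grip_force": force on a finger pad.
Only numpy, scipy, OpenCV 4.12 (cv2) and the standard library are available. Lean on these libraries where they do the work, as an engineer would, in place of code of your own. Each camera call takes 0.05 s, during which the arm holds its last target. There are 200 camera calls.

## Working session

There is one attempt and no reset: what is moved stays moved. The work goes in short steps, Python scripts to look and compute and a tool call to move; the robot and the scene stay as the last step left them, time stands still between calls to the robot, and variables do not carry over. Pictures are saved under pics/ and viewed, at most 10 in all, crops included, and the job is handed in when it is done.

Besides the shell and the picture viewer there is one more tool, called after ">>>" as a command line: name --argument value ..., lists and objects as JSON in quotes. send_rows: Moves the arm, as the interface text tells. Its arguments: {"type":"object","properties":{"xyz":{"type":"array"},"dr":{"type":"array"},"jaw":{"type":"number"},"grip_force":{"type":"number"}},"required":["xyz","dr"]}

```bash
ls; mkdir -p pics
cat > h.py <<'E'
from bench import *
import numpy as np, cv2
from scipy.spatial.transform import Rotation as R
def cam(n):
    c=calibration(n); f=192/np.tan(np.radians(c["vfov"])/2)
    K=np.array([[f,0,c["cx"]],[0,f,c["cy"]],[0,0,1.]]); Rm=R.from_rotvec(c["rvec"]).as_matrix(); t=np.array(c["tvec"])
    return K,Rm,t
def ray(n,uv,z):
    K,Rm,t=cam(n); o=-Rm.T@t; d=Rm.T@np.linalg.solve(K,[uv[0],uv[1],1.]); return o+d*(z-o[2])/d[2]
def proj(n,p):
    K,Rm,t=cam(n); q=K@(Rm@np.array(p)+t); return q[:2]/q[2]
E
python3 - <<'E'
from h import *
for n in("top","side"):
    im=get_image(n); cv2.imwrite(f"pics/{n}0.png",cv2.resize(im[:,:,::-1],(800,600),interpolation=cv2.INTER_CUBIC)); np.save(f"{n}0.npy",im)
    K,Rm,t=cam(n); print(n,calibration(n),-Rm.T@t)
print(get_state())
E
```

```text
pics
top {'vfov': 45.92947984381304, 'cx': 257.075293301429, 'cy': 190.7212912135681, 'rvec': array([ 2.18841886, -2.18954222,  0.08517276]), 'tvec': array([0.03372343, 0.58583714, 1.64171416])} [0.46871647 0.04550575 1.67863096]
side {'vfov': 45.08784695468662, 'cx': 254.0848399293271, 'cy': 191.934580183236, 'rvec': array([ 2.28043995, -0.59546347,  0.27457285]), 'tvec': array([-0.49515824,  0.30843158,  1.3623813 ])} [ 0.03510257 -0.89908263  1.17763015]
{'time': 0.1, 'joint_positions': array([-1.26493035,  0.3217591 , -0.07010066,  1.45154889,  0.02259124,
        1.37082333, -0.05690006]), 'qd': array([-1.71082569e-03, -2.95319697e-03,  3.06463654e-04, -2.32781348e-03,
        4.61414685e-05,  3.89824511e-04, -2.40707343e-03]), 'joint_torque': array([-4.15710283e-04, -4.92570233e+01, -4.05709399e-01, -3.13391411e+01,
       -6.41583069e-02,  3.95336340e-02,  6.66546907e-05]), 'position': array([0.18686533, 0.62206542, 0.23856642]), 'tool_rot': array([-4.56591682e-01, -3.10805804e+00,  2.73753036e-03]), 'ft_force': array([ 0.46921618, -1.0611228 , -0.35866034]), 'torque': array([ 0.02668217, -0.05930068,  0.06519478]), 'grip_force': 0.0, 'grip_width': 1.0035856821371563}
```

View pics/top0.png

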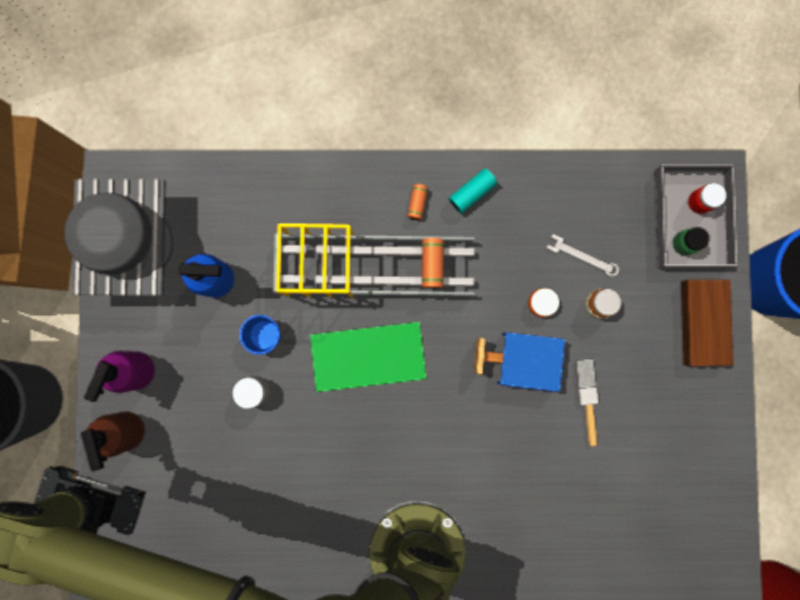

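View pics/side0.png

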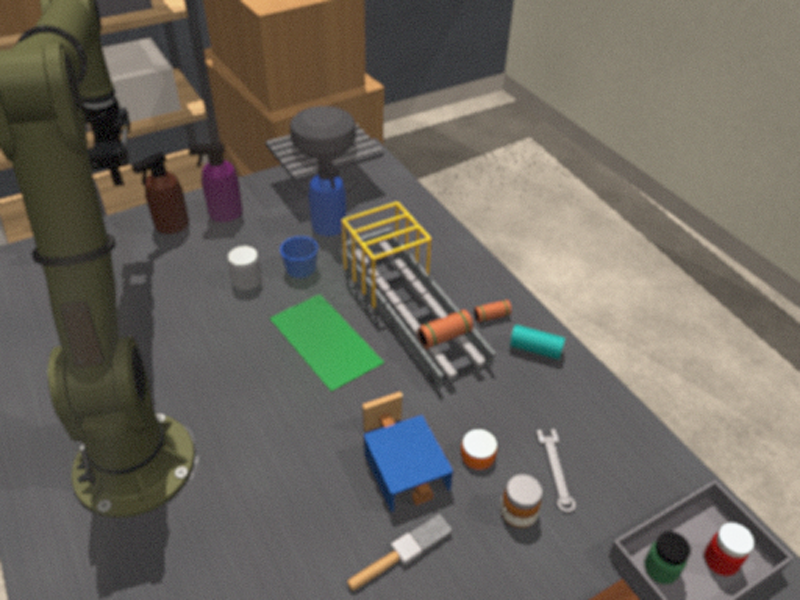

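The top view (800×600) shows three candidates for the roller: large bronze on the rails at (432,263), small bronze on the bench at (418,201), and turquoise at (473,190). I choose (432,263), as it is the larger bronze one and lies on the track. The only pusher has its blade at (482,356), outside the mouth of the blue bay at (533,362). The green mat is at (368,356).

```bash
cat > m.py <<'E'
from h import *
im=np.load("top0.npy"); hsv=cv2.cvtColor(im,cv2.COLOR_RGB2HSV); S=.64
def mask(lo,hi,box):
    m=cv2.inRange(hsv,lo,hi); o=np.zeros_like(m); x0,y0,x1,y1=[int(v*S) for v in box]; o[y0:y1,x0:x1]=m[y0:y1,x0:x1]; return o
def rect(name,m,z):
    c=max(cv2.findContours(m,0,cv2.CHAIN_APPROX_NONE)[0],key=cv2.contourArea)[:,0,:]
    P=np.array([ray("top",p,z)[:2] for p in c]); r=cv2.minAreaRect((P*1000).astype(np.float32)); b=cv2.boxPoints(r)
    print(name,"px",c.mean(0).round(),"ctr",np.round(r[0],1),"size",np.round(r[1],1),"box",b.round(0).tolist()); return r
rect("mat",mask((50,120,80),(70,255,255),(290,300,450,410)),.003)
rect("bayroof",mask((100,120,80),(120,255,255),(495,320,580,405)),.063)
rect("roller",mask((3,120,100),(20,255,255),(415,225,450,300)),.075)
rect("blade",mask((8,80,110),(25,255,255),(470,330,488,385)),.075)
rect("handle",mask((3,80,80),(25,255,255),(489,345,501,370)),.041)
rect("guard",mask((24,120,100),(34,255,255),(265,215,360,300)),.154)
rect("tin",mask((0,0,150),(180,60,255),(525,285,563,320)),.04)
g=cv2.inRange(im,(150,150,150),(255,255,255))
for nm,(a,b) in dict(r1=(238,258),r2=(270,290)).items():
    m=np.zeros_like(g); m[int(a*S):int(b*S),int(352*S):int(478*S)]=g[int(a*S):int(b*S),int(352*S):int(478*S)]
    ys,xs=np.nonzero(m); P=np.array([ray("top",p,.04)[:2] for p in zip(xs,ys)])
    k=np.polyfit(P[:,1],P[:,0],1); print(nm,"angle",np.degrees(np.arctan(k[0])),"x at y=0",k[1],"y range",P[:,1].min(),P[:,1].max())
b=np.hstack([cv2.resize(im[130:250,180:300],(480,480)),]); b2=cv2.resize(im[190:270,280:380],(0,0),fx=4.8,fy=4.8,interpolation=cv2.INTER_CUBIC)
o=np.zeros((480,960,3),np.uint8);o[:,:480]=b;o[:384,480:]=b2; cv2.imwrite("pics/crop.png",cv2.resize(o,(800,400))[:,:,::-1])
E
python3 m.py
```

```text
mat px [235. 228.] ctr [450.  114.2] size [135.4 260.2] box [[368.0, 236.0], [398.0, -23.0], [532.0, -7.0], [502.0, 251.0]]
bayroof px [340. 231.] ctr [ 438.2 -261.2] size [141.2 122.5] box [[369.0, -324.0], [491.0, -338.0], [507.0, -198.0], [386.0, -184.0]]
roller px [277. 168.] ctr [665.1 -35.4] size [46.4 75.3] box [[627.0, -58.0], [703.0, -59.0], [703.0, -12.0], [628.0, -12.0]]
blade px [307. 227.] ctr [ 451.8 -144.3] size [25.9 81.7] box [[410.0, -153.0], [491.0, -161.0], [494.0, -135.0], [412.0, -127.0]]
handle px [316. 228.] ctr [ 447.9 -177. ] size [25.3 25.2] box [[435.0, -190.0], [460.0, -190.0], [461.0, -164.0], [435.0, -164.0]]
guard px [200. 165.] ctr [664.  226.1] size [149.9 159.5] box [[589.0, 306.0], [589.0, 146.0], [739.0, 146.0], [739.0, 306.0]]
tin px [349. 193.] ctr [ 576.1 -300.1] size [61.3 62.2] box [[533.0, -299.0], [576.0, -344.0], [620.0, -301.0], [576.0, -256.0]]
r1 angle -0.8444669844601077 x at y=0 0.7000011066022797 y range -0.13395620267799088 0.14666376428799038
r2 angle 0.8889478058819243 x at y=0 0.6268942737843184 y range -0.12979612834105628 0.14638129387945487
```

View pics/crop.png

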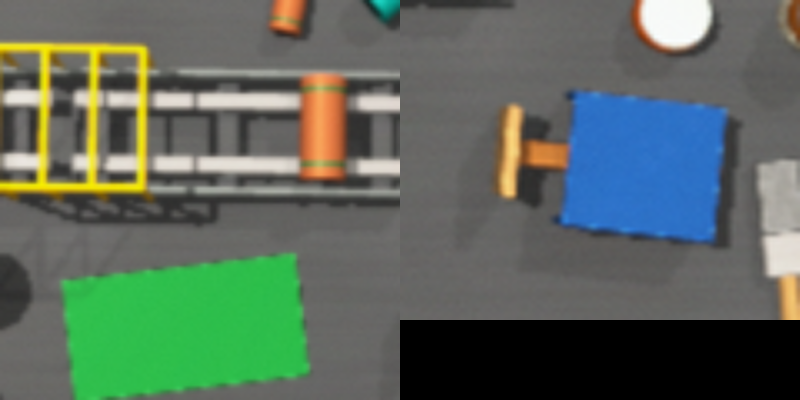

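The crop confirms the choice. The large bronze roller with green bands lies on the rails, and the pusher's handle enters the bay slightly skewed. The sizes also fit: mat 135×260, guard 150×160, rails 73 apart. That puts the track origin at about (0.664, 0.096) with yaw 0, and the notch at y≈0.246.

```bash
cat >> h.py <<'E'
def to(x,y,z,yawdeg):
    s=get_state(); p=s["position"]; r=R.from_rotvec(s["tool_rot"]); a=np.radians(yawdeg)
    Y=[np.cos(a),np.sin(a),0]; T=np.array([[-Y[1],Y[0],0],Y,[0,0,-1]]).T
    d=r.inv().apply(np.array([x,y,z])-p)*1000
    print("t",round(s["time"],2),"p",p.round(4),"yaw",np.degrees(np.arctan2(*r.as_matrix()[[1,0],1])).round(1),"| xyz",d.round(1),"dr",(r.inv()*R.from_matrix(T)).as_rotvec().round(3),"| F",s["ft_force"].round(1),"w",round(s["grip_width"]*87,1),"gf",s["grip_force"],"q1,7",s["joint_positions"][[0,6]].round(2))
E
python3 -c "
from h import *
import bench
print(globals().get('nose_length'),[k for k in dir(bench) if k[0]!='_'])
to(.50,.25,.25,84.4)"
```

```text
0.017 ['MotionError', 'calibration', 'close_job', 'get_image', 'get_state', 'nose_length']
t 0.1 p [0.1869 0.6221 0.2386] yaw 73.3 | xyz [-406.9 -266.3  -10.9] dr [-0.002 -0.    -0.194] | F [ 0.5 -1.1 -0.4] w 87.3 gf 0.0 q1,7 [-1.26 -0.06]
```

>>> send_rows --xyz '[[-407,-266,-11],[-407,-266,-11],[-407,-266,-11],[-407,-266,-11],[-407,-266,-11],[-407,-266,-11],[-407,-266,-11],[-407,-266,-11],[-407,-266,-11],[-407,-266,-11]]' --dr '[[0,0,-0.1],[0,0,-0.194],[0,0,-0.194],[0,0,-0.194],[0,0,-0.194],[0,0,-0.194],[0,0,-0.194],[0,0,-0.194],[0,0,-0.194],[0,0,-0.194]]' --jaw 36 --grip_force 40

```text
time: 0.93
position: [0.4562, 0.302, 0.2488]
tool_rot: [-0.153, -3.138, 0.0]
ft_force: [0.7, 0.9, 0.6]
grip_width: 0.426
grip_force: 0.0
```

```bash
python3 -c "
from h import *
to(.451,-.151,.16,84.4)"
```

```text
t 0.93 p [0.4562 0.302  0.2488] yaw 84.4 | xyz [ -39.1 -451.3   88.9] dr [-0. -0.  0.] | F [0.7 0.9 0.6] w 37.0 gf 0.0 q1,7 [-0.8   0.86]
```

>>> send_rows --xyz '[[-39,-451,89],[-39,-451,89],[-39,-451,89],[-39,-451,89],[-39,-451,89],[-39,-451,89],[-39,-451,89],[-39,-451,89],[-39,-451,89],[-39,-451,89]]' --dr '[[0,0,0],[0,0,0],[0,0,0],[0,0,0],[0,0,0],[0,0,0],[0,0,0],[0,0,0],[0,0,0],[0,0,0]]'

```text
time: 1.77
position: [0.45, -0.1067, 0.1682]
tool_rot: [0.153, 3.137, 0.001]
ft_force: [0.5, -1.0, 0.1]
grip_width: 0.412
grip_force: 0.0
```

```bash
python3 -c "
from h import *
to(.451,-.151,.12,84.4)"
```

```text
t 1.77 p [ 0.45   -0.1067  0.1682] yaw 84.4 | xyz [ -5.3 -44.1  48.2] dr [0.001 0.    0.   ] | F [ 0.5 -1.   0.1] w 35.9 gf 0.0 q1,7 [-0.43  1.62]
```

>>> send_rows --xyz '[[-5,-44,48],[-5,-44,48],[-5,-44,48],[-5,-44,48],[-5,-44,48],[-5,-44,48],[-5,-44,48],[-5,-44,48],[-5,-44,48],[-5,-44,48]]' --dr '[[0,0,0],[0,0,0],[0,0,0],[0,0,0],[0,0,0],[0,0,0],[0,0,0],[0,0,0],[0,0,0],[0,0,0]]'

```text
time: 2.6
position: [0.4517, -0.1487, 0.121]
tool_rot: [0.152, 3.137, 0.001]
ft_force: [-0.2, 0.1, -0.2]
grip_width: 0.414
grip_force: 0.0
```

```bash
python3 -c "
from h import *
to(.451,-.151,.061,84.4)
print(get_state()['joint_positions'].round(2))
im=get_image('side'); c=im[200:330,190:320]; cv2.imwrite('pics/s1.png',cv2.resize(c,(600,600),interpolation=cv2.INTER_CUBIC)[:,:,::-1])
# blade top edge in side view at z=.075
h=cv2.cvtColor(im,cv2.COLOR_RGB2HSV)
for p in [(.4105,-.141,.075),(.491,-.149,.075),(.4105,-.153,.075),(.491,-.161,.075)]: print(((proj('side',p)-[190,200])*600/130).round())
"
```

```text
t 2.6 p [ 0.4517 -0.1487  0.121 ] yaw 84.4 | xyz [ 0.5 -2.4 60. ] dr [0.    0.001 0.001] | F [-0.2  0.1 -0.2] w 36.0 gf 0.0 q1,7 [-0.37  1.77]
[-0.37  0.04  0.65  2.04 -0.03  1.07  1.77]
[191. 279.]
[306. 240.]
[200. 292.]
[315. 253.]
```

View pics/s1.png

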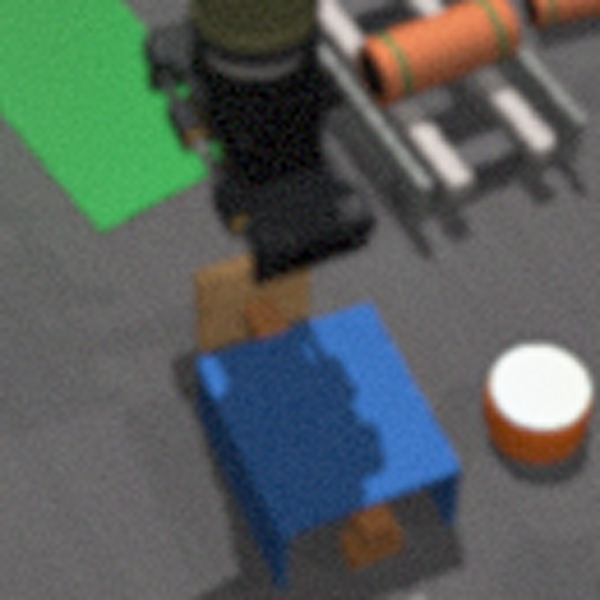

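The side crop shows the blade's upper left corner at (195,267), a few mm further in +y than predicted. The handle runs under the roof and its tail is visible at (370,540). The gripper is centred over the blade, so I descend straight and close.

>>> send_rows --xyz '[[0,0,20],[0,0,40],[0,0,52],[0,0,58],[0,0,60],[0,0,60],[0,0,60],[0,0,60],[0,0,60],[0,0,60]]' --dr '[[0,0,0],[0,0,0],[0,0,0],[0,0,0],[0,0,0],[0,0,0],[0,0,0],[0,0,0],[0,0,0],[0,0,0]]'

```text
time: 3.48
position: [0.4519, -0.1492, 0.0612]
tool_rot: [0.153, 3.137, 0.0]
ft_force: [1.2, 0.2, -0.1]
grip_width: 0.414
grip_force: 0.0
```

>>> send_rows --xyz '[[0,0,0],[0,0,0],[0,0,0],[0,0,0],[0,0,0],[0,0,0],[0,0,0],[0,0,0],[0,0,0],[0,0,0]]' --dr '[[0,0,0],[0,0,0],[0,0,0],[0,0,0],[0,0,0],[0,0,0],[0,0,0],[0,0,0],[0,0,0],[0,0,0]]' --jaw 0 --grip_force 40

```text
time: 4.32
position: [0.4515, -0.149, 0.0607]
tool_rot: [0.153, 3.138, 0.0]
ft_force: [0.5, 1.6, 1.5]
grip_width: 0.132
grip_force: 40.0
```

```bash
python3 -c "
from h import *
to(.470,.012,.0625,84.4)"
```

```text
t 4.32 p [ 0.4515 -0.149   0.0607] yaw 84.4 | xyz [ -2.7 162.   -1.8] dr [ 0.  0. -0.] | F [0.5 1.6 1.5] w 11.5 gf 39.999578073620796 q1,7 [-0.35  1.83]
```

>>> send_rows --xyz '[[0,6,-1],[0,20,-2],[0,38,-2],[0,58,-2],[0,78,-2],[0,98,-2],[0,118,-2],[0,138,-2],[-1,156,-2],[-2,170,-2]]' --dr '[[0,0,0],[0,0,0],[0,0,0],[0,0,0],[0,0,0],[0,0,0],[0,0,0],[0,0,0],[0,0,0],[0,0,0]]'

```text
time: 5.15
position: [0.4665, -0.0105, 0.0614]
tool_rot: [-0.163, -3.13, 0.069]
ft_force: [-8.2, -80.3, 8.5]
grip_width: 0.275
grip_force: 39.5
```

```bash
python3 -c "
from h import *
to(.441,.206,.082,96.6)"
```

```text
t 5.15 p [ 0.4665 -0.0105  0.0614] yaw 84.0 | xyz [ 48.  211.6 -29.8] dr [-0.044 -0.009 -0.219] | F [ -8.2 -80.3   8.5] w 23.9 gf 39.536442512471694 q1,7 [-0.57  1.44]
```

```bash
python3 -c "
from h import *
a=get_image('side'); b=get_image('top')
A=cv2.resize(a[150:330,170:350],(400,400),interpolation=cv2.INTER_CUBIC); B=cv2.resize(b[170:290,240:360],(400,400),interpolation=cv2.INTER_CUBIC)
cv2.imwrite('pics/j.png',np.hstack([A,B])[:,:,::-1]); to(.467,-.03,.0614,84.4)"
```

```text
t 5.25 p [ 0.4663 -0.0123  0.0613] yaw 83.9 | xyz [ -2.5 -17.5   0.7] dr [-0.045 -0.006 -0.008] | F [ -7.6 -80.2  11.4] w 20.6 gf 39.615689849015325 q1,7 [-0.57  1.44]
```

View pics/j.png

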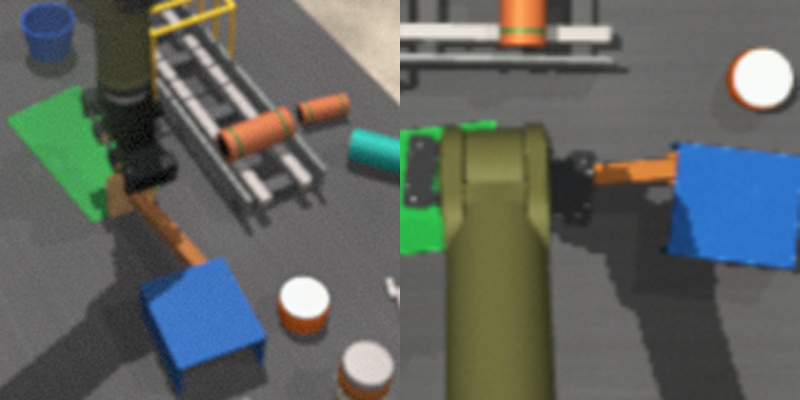

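The side crop shows the handle skewed, with its rear end still in the mouth. In the top crop the handle meets the roof edge at (672,167), so the tail has swung towards +x and jammed at the mouth. I back off, relax the pull and measure the handle.

>>> send_rows --xyz '[[0,-15,0],[0,-30,0],[0,-42,1],[0,-48,1],[0,-50,2],[0,-50,2],[0,-50,2],[0,-50,2],[0,-50,2],[0,-50,2]]' --dr '[[0,0,0],[0,0,0],[0,0,0],[0,0,0],[0,0,0],[0,0,0],[0,0,0],[0,0,0],[0,0,0],[0,0,0]]'

```text
time: 6.08
position: [0.4654, -0.0286, 0.0608]
tool_rot: [0.151, 3.137, 0.001]
ft_force: [-0.1, 1.4, 1.5]
grip_width: 0.134
grip_force: 40.0
```

```bash
cat > hm.py <<'E'
from h import *
a=get_image('side'); b=get_image('top'); np.save('a.npy',a); np.save('b.npy',b)
to(.467,-.03,.0614,84.4)
for n,i in(('top',b),('side',a)):
    h=cv2.cvtColor(i,cv2.COLOR_RGB2HSV); m=cv2.inRange(h,(5,90,60),(20,255,255))
    o=np.zeros_like(m); u=np.array([proj(n,p) for p in [(.38,-.04,.04),(.53,-.04,.04),(.53,-.2,.04),(.38,-.2,.04)]]).astype(np.int32)
    cv2.fillPoly(o,[u],255); m&=o
    c=max(cv2.findContours(m,0,2)[0],key=cv2.contourArea); print(n,cv2.contourArea(c),cv2.boxPoints(cv2.minAreaRect(c)).round(1).tolist())
    if n=='top': print([ray('top',p,.041)[:2].round(3).tolist() for p in cv2.boxPoints(cv2.minAreaRect(c))])
    print('bay mouth roof',[proj(n,p).round(1).tolist() for p in [(.507,-.198,.063),(.386,-.184,.063)]])
A=cv2.resize(a[190:310,200:320],(400,400),interpolation=cv2.INTER_CUBIC); B=cv2.resize(b[180:260,270:350],(400,400),interpolation=cv2.INTER_CUBIC)
cv2.imwrite('pics/j2.png',np.hstack([A,B])[:,:,::-1])
E
python3 hm.py
```

```text
t 6.18 p [ 0.4654 -0.0288  0.0608] yaw 84.5 | xyz [-1.7 -1.  -0.6] dr [0.001 0.001 0.001] | F [0.  1.1 0.1] w 11.5 gf 39.95505262166262 q1,7 [-0.52  1.55]
top 100.0 [[304.0, 224.0], [321.0, 224.0], [321.0, 231.0], [304.0, 231.0]]
[[0.464, -0.136], [0.464, -0.197], [0.439, -0.197], [0.439, -0.135]]
bay mouth roof [[322.1, 211.9], [318.5, 246.1]]
side 285.5 [[218.0, 245.0], [232.0, 231.0], [261.5, 260.5], [247.5, 274.5]]
bay mouth roof [[268.9, 263.8], [230.8, 276.7]]
```

View pics/j2.png

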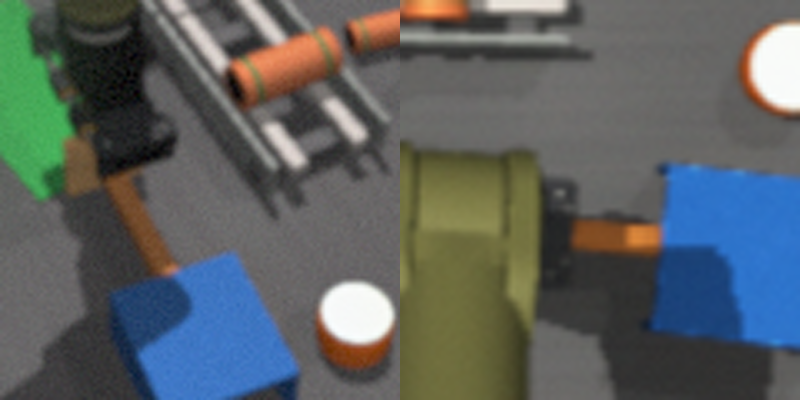

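The blade's lower front edge has run into the 3 mm mat edge at y≈-0.015, because the lift was under 1 mm. The handle is straight again and centred in the mouth, at (660,238) in the right crop. I raise it 7 mm, with 16 mm free above, and continue drawing.

>>> send_rows --xyz '[[0,0,-4],[0,0,-8],[0,0,-8],[0,5,-8],[0,13,-8],[0,24,-8],[0,38,-8],[0,52,-8],[0,66,-8],[0,76,-8]]' --dr '[[0,0,0],[0,0,0],[0,0,0],[0,0,0],[0,0,0],[0,0,0],[0,0,0],[0,0,0],[0,0,0],[0,0,0]]'

```text
time: 7.02
position: [0.4724, 0.0484, 0.0684]
tool_rot: [-0.15, -3.138, -0.001]
ft_force: [0.3, -0.1, -2.5]
grip_width: 0.137
grip_force: 40.0
```

```bash
python3 -c "
from h import *
to(.441,.206,.085,96.6)"
```

```text
t 7.02 p [0.4724 0.0484 0.0684] yaw 84.5 | xyz [ 46.3 153.9 -16.4] dr [ 0.001 -0.    -0.211] | F [ 0.3 -0.1 -2.5] w 11.9 gf 39.96063477359712 q1,7 [-0.61  1.38]
```

>>> send_rows --xyz '[[0,5,-8],[3,20,-16],[10,45,-16],[18,75,-16],[27,105,-16],[36,130,-16],[43,146,-16],[46,154,-16],[46,154,-16],[46,154,-16]]' --dr '[[0,0,0],[0,0,-0.02],[0,0,-0.05],[0,0,-0.09],[0,0,-0.13],[0,0,-0.17],[0,0,-0.2],[0,0,-0.211],[0,0,-0.211],[0,0,-0.211]]'

```text
time: 7.85
position: [0.4421, 0.2025, 0.0848]
tool_rot: [-0.176, 3.136, -0.001]
ft_force: [0.3, -0.3, -2.0]
grip_width: 0.132
grip_force: 40.0
```

```bash
python3 hm.py; python3 -c "
from h import *
to(.440,.206,.064,96.6)
im=get_image('top');h=cv2.cvtColor(im,cv2.COLOR_RGB2HSV); m=cv2.inRange(h,(5,90,60),(20,255,255)); m[:215]=0;m[245:]=0;m[:,:190]=0;m[:,300:]=0
ys,xs=np.nonzero(m);P=np.array([ray('top',p,.05)[:2] for p in zip(xs,ys)]);print(len(P),P.min(0),P.max(0),np.polyfit(P[:,1],P[:,0],1))
cv2.imwrite('pics/p.png',np.hstack([cv2.resize(get_image('side')[140:260,150:270],(400,400)),cv2.resize(im[170:290,180:300],(400,400))])[:,:,::-1])"
```

```text
t 7.95 p [0.4424 0.2016 0.0847] yaw 96.3 | xyz [   1.  -232.8   23.5] dr [-0.001  0.     0.208] | F [ 0.3 -0.1 -1.3] w 11.3 gf 39.961538733914495 q1,7 [-0.8   1.24]
t 7.95 p [0.4424 0.2016 0.0847] yaw 96.3 | xyz [ 1.9  4.7 20.7] dr [-0.001  0.    -0.005] | F [ 0.3 -0.1 -1.3] w 11.3 gf 39.961538733914495 q1,7 [-0.8   1.24]
165 [0.44636046 0.00890169] [0.47847579 0.11283132] [-0.10469392  0.46438298]Traceback (most recent call last):
  File "hm.py", line 8, in <module>
    c=max(cv2.findContours(m,0,2)[0],key=cv2.contourArea); print(n,cv2.contourArea(c),cv2.boxPoints(cv2.minAreaRect(c)).round(1).tolist())
ValueError: max() iterable argument is empty
```

View pics/p.png

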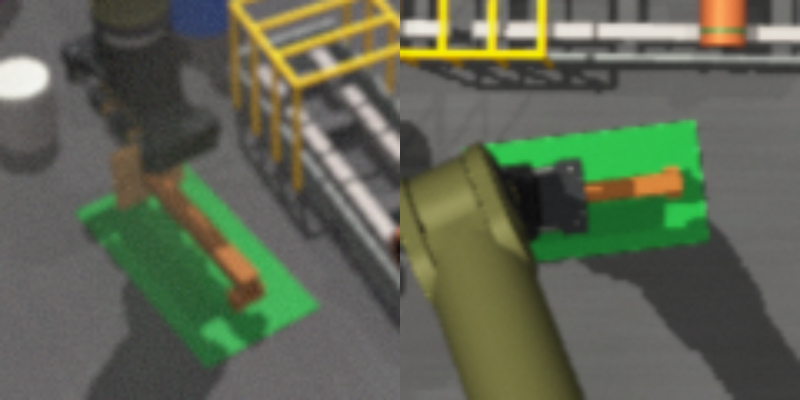

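The pusher hangs level over the mat. The tail is at about (680,185) in the right crop, 24 mm inside the mat's edge, with a yaw of 96°. I lower it and let go.

>>> send_rows --xyz '[[0,3,5],[0,3,10],[0,3,14],[0,3,17],[0,3,19],[0,3,20],[0,3,21],[0,3,21],[0,3,21],[0,3,21]]' --dr '[[0,0,0],[0,0,0],[0,0,0],[0,0,0],[0,0,0],[0,0,0],[0,0,0],[0,0,0],[0,0,0],[0,0,0]]'

```text
time: 8.88
position: [0.4416, 0.2065, 0.0638]
tool_rot: [-0.178, 3.136, 0.0]
ft_force: [-0.3, -0.7, -0.9]
grip_width: 0.131
grip_force: 40.0
```

>>> send_rows --xyz '[[0,0,0],[0,0,0],[0,0,0],[0,0,0],[0,0,0],[0,0,0],[0,0,0],[0,0,0],[0,0,0],[0,0,0]]' --dr '[[0,0,0],[0,0,0],[0,0,0],[0,0,0],[0,0,0],[0,0,0],[0,0,0],[0,0,0],[0,0,0],[0,0,0]]' --jaw 36

```text
time: 9.72
position: [0.4414, 0.2065, 0.0636]
tool_rot: [-0.178, 3.137, 0.0]
ft_force: [0.7, 0.2, 0.6]
grip_width: 0.409
grip_force: 0.0
```

>>> send_rows --xyz '[[0,0,-15],[0,0,-40],[0,0,-70],[0,0,-100],[0,0,-120],[0,0,-120],[0,0,-120],[0,0,-120],[0,0,-120],[0,0,-120]]' --dr '[[0,0,0],[0,0,0],[0,0,0],[0,0,0],[0,0,0],[0,0,0],[0,0,0],[0,0,0],[0,0,0],[0,0,0]]'

```text
time: 10.55
position: [0.4407, 0.2061, 0.1822]
tool_rot: [0.178, -3.134, 0.002]
ft_force: [0.4, 0.0, -0.7]
grip_width: 0.412
grip_force: 0.0
```

```bash
cat > pm.py <<'E'
from h import *
im=get_image('top');h=cv2.cvtColor(im,cv2.COLOR_RGB2HSV); m=cv2.inRange(h,(5,90,60),(20,255,255)); m[:205]=0;m[250:]=0;m[:,:180]=0;m[:,285:]=0
ys,xs=np.nonzero(m);P=np.array([ray('top',p,.044)[:2] for p in zip(xs,ys)])
k=np.polyfit(P[:,1],P[:,0],1);print(len(P),P.min(0),P.max(0),k,np.degrees(np.arctan(k[0])))
for y in np.arange(0,.2,.02):
    s=P[abs(P[:,1]-y)<.01]
    if len(s): print(round(y,2),s[:,0].min().round(4),s[:,0].max().round(4),len(s))
E
python3 pm.py; python3 -c "
from h import *
to(.4598,.056,.15,6)"
```

```text
186 [0.41059427 0.01595354] [0.4750631  0.21379782] [-0.11021625  0.46500646] -6.289540456700163
0.02 0.4498 0.4749 30
0.04 0.4498 0.4749 34
0.06 0.4498 0.4678 35
0.08 0.4463 0.4642 27
0.1 0.4427 0.4642 34
0.12 0.4427 0.4606 24
0.16 0.4106 0.4106 1
t 10.6 p [0.4408 0.2061 0.1824] yaw 96.5 | xyz [  -2.  -151.3   32.6] dr [-2.000e-03 -1.000e-03  1.579e+00] | F [-0.4 -0.1 -0.5] w 36.2 gf 0.0 q1,7 [-0.82  1.2 ]
```

>>> send_rows --xyz '[[0,-20,10],[0,-50,20],[0,-80,30],[0,-110,32],[0,-135,32],[0,-144,32],[0,-144,32],[0,-144,32],[0,-144,32],[0,-144,32]]' --dr '[[0,0,0.12],[0,0,0.24],[0,0,0.36],[0,0,0.48],[0,0,0.6],[0,0,0.72],[0,0,0.84],[0,0,0.96],[0,0,1.08],[0,0,1.2]]' --jaw 46

```text
time: 11.43
position: [0.4573, 0.0631, 0.151]
tool_rot: [-1.632, -2.683, 0.002]
ft_force: [0.7, 0.2, -0.5]
grip_width: 0.53
grip_force: 0.0
```

```bash
python3 -c "
from h import *
to(.4575,.063,.10,6.4)"
```

```text
t 11.43 p [0.4573 0.0631 0.151 ] yaw 27.4 | xyz [-0.2  0.2 51. ] dr [-0.001  0.     0.366] | F [ 0.7  0.2 -0.5] w 46.1 gf 0.0 q1,7 [-0.66  0.27]
```

>>> send_rows --xyz '[[0,0,10],[0,0,25],[0,0,40],[0,0,50],[0,0,50],[0,0,50],[0,0,50],[0,0,50],[0,0,50],[0,0,50]]' --dr '[[0,0,0.11],[0,0,0.22],[0,0,0.33],[0,0,0.366],[0,0,0.366],[0,0,0.366],[0,0,0.366],[0,0,0.366],[0,0,0.366],[0,0,0.366]]'

```text
time: 12.27
position: [0.4581, 0.0636, 0.1022]
tool_rot: [2.086, 2.349, 0.002]
ft_force: [0.8, -0.7, -1.2]
grip_width: 0.527
grip_force: 0.0
```

```bash
python3 -c "
from h import *
to(.4575,.063,.034,6.4)"
```

```text
t 12.27 p [0.4581 0.0636 0.1022] yaw 6.8 | xyz [-0.5 -0.7 68.2] dr [ 0.001 -0.     0.007] | F [ 0.8 -0.7 -1.2] w 45.9 gf 0.0 q1,7 [-0.65 -0.06]
```

>>> send_rows --xyz '[[0,0,20],[0,0,42],[0,0,56],[0,0,64],[0,0,68],[0,0,68],[0,0,68],[0,0,68],[0,0,68],[0,0,68]]' --dr '[[0,0,0],[0,0,0.007],[0,0,0.007],[0,0,0.007],[0,0,0.007],[0,0,0.007],[0,0,0.007],[0,0,0.007],[0,0,0.007],[0,0,0.007]]'

```text
time: 13.1
position: [0.4583, 0.0636, 0.0343]
tool_rot: [2.094, 2.341, 0.002]
ft_force: [-0.6, -0.9, 0.6]
grip_width: 0.531
grip_force: 0.0
```

>>> send_rows --xyz '[[0,0,0],[0,0,0],[0,0,0],[0,0,0],[0,0,0],[0,0,0],[0,0,0],[0,0,0],[0,0,0],[0,0,0]]' --dr '[[0,0,0],[0,0,0],[0,0,0],[0,0,0],[0,0,0],[0,0,0],[0,0,0],[0,0,0],[0,0,0],[0,0,0]]' --jaw 0 --grip_force 50

```text
time: 13.93
position: [0.4578, 0.0634, 0.0336]
tool_rot: [2.095, 2.341, 0.0]
ft_force: [0.2, -0.3, -0.4]
grip_width: 0.245
grip_force: 50.0
```

>>> send_rows --xyz '[[0,0,-10],[0,0,-25],[0,0,-45],[0,0,-70],[0,0,-95],[0,0,-115],[0,0,-130],[0,0,-136],[0,0,-136],[0,0,-136]]' --dr '[[0,0,0],[0,0,0],[0,0,0],[0,0,0],[0,0,0],[0,0,0],[0,0,0],[0,0,0],[0,0,0],[0,0,0]]'

```text
time: 14.77
position: [0.4572, 0.0633, 0.1692]
tool_rot: [-2.094, -2.341, 0.001]
ft_force: [-0.4, -0.5, -2.5]
grip_width: 0.251
grip_force: 50.0
```

```bash
python3 -c "
from h import *
to(.56,-.235,.17,0)
to(.664,-.240,.17,0)
a=get_image('side');b=get_image('top');np.save('a.npy',a);np.save('b.npy',b)
cv2.imwrite('pics/q.png',np.hstack([cv2.resize(a[100:260,150:310],(400,400)),cv2.resize(b[170:290,170:290],(400,400))])[:,:,::-1])"
```

```text
t 14.77 p [0.4572 0.0633 0.1692] yaw 6.4 | xyz [-307.8   69.1   -0.9] dr [-0.001  0.     0.111] | F [-0.4 -0.5 -2.5] w 21.8 gf 49.990480318665504 q1,7 [-0.66 -0.1 ]
t 14.77 p [0.4572 0.0633 0.1692] yaw 6.4 | xyz [-324.3  171.9   -1. ] dr [-0.001  0.     0.111] | F [-0.4 -0.5 -2.5] w 21.8 gf 49.990480318665504 q1,7 [-0.66 -0.1 ]
```

View pics/q.png

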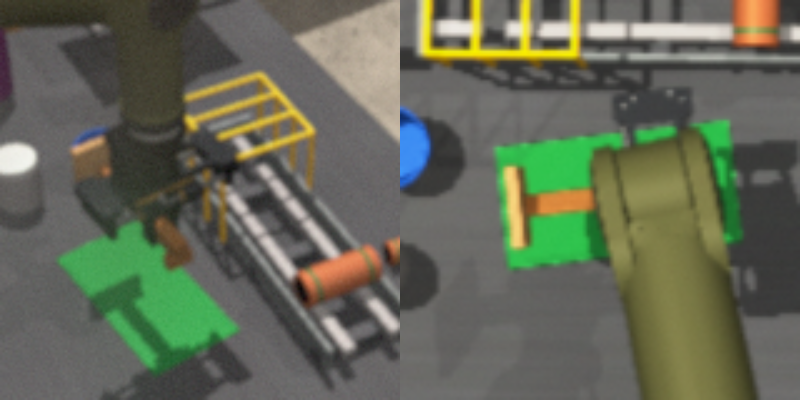

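The pusher hangs level in the gripper, with its blade at (513,205) in the top crop. I carry it to a point behind the roller, above the open end of the track.

>>> send_rows --xyz '[[-5,3,0],[-25,13,0],[-60,32,0],[-95,50,0],[-130,69,0],[-165,87,0],[-200,106,0],[-235,125,0],[-265,140,0],[-290,154,0]]' --dr '[[0,0,0],[0,0,0.01],[0,0,0.03],[0,0,0.05],[0,0,0.07],[0,0,0.09],[0,0,0.11],[0,0,0.11],[0,0,0.11],[0,0,0.11]]'

```text
time: 15.7
position: [0.6432, -0.2112, 0.1679]
tool_rot: [-2.222, -2.221, 0.005]
ft_force: [0.3, -0.0, -0.4]
grip_width: 0.246
grip_force: 50.0
```

```bash
python3 -c "
from h import *
to(.664,-.240,.14,0)"
```

```text
t 15.7 p [ 0.6432 -0.2112  0.1679] yaw -0.0 | xyz [-28.7  20.9  28. ] dr [-0.002  0.002 -0.001] | F [ 0.3 -0.  -0.4] w 21.4 gf 49.990841103717685 q1,7 [-0.21  0.49]
```

>>> send_rows --xyz '[[-10,7,0],[-20,14,0],[-27,20,5],[-29,21,15],[-29,21,24],[-29,21,28],[-29,21,28],[-29,21,28],[-29,21,28],[-29,21,28]]' --dr '[[0,0,0],[0,0,0],[0,0,0],[0,0,0],[0,0,0],[0,0,0],[0,0,0],[0,0,0],[0,0,0],[0,0,0]]'

```text
time: 16.53
position: [0.6643, -0.2363, 0.1424]
tool_rot: [2.219, 2.223, 0.002]
ft_force: [0.4, -0.9, -2.1]
grip_width: 0.249
grip_force: 50.0
```

```bash
python3 -c "
from h import *
to(.664,-.240,.076,0)
a=get_image('side');b=get_image('top');np.save('a.npy',a);np.save('b.npy',b)
for n,i in(('side',a),('top',b)):
    o=proj(n,(.664,-.12,.12)); x,y=int(o[0]),int(o[1]); print(n,x,y)
    c=cv2.resize(i[y-50:y+50,x-50:x+50],(400,400),interpolation=cv2.INTER_CUBIC)
    for p in [(.624,-.091,.184),(.704,-.091,.184),(.624,-.091,.109),(.664,-.291,.15)]: print(((proj(n,p)-[x-50,y-50])*4).round())
    if n=='side': A=c
cv2.imwrite('pics/r.png',np.hstack([A,c])[:,:,::-1])
h=cv2.cvtColor(b,cv2.COLOR_RGB2HSV); m=cv2.inRange(h,(3,150,120),(18,255,255)); m[:150]=0;m[192:]=0;m[:,:262]=0;m[:,292:]=0
ys,xs=np.nonzero(m);P=np.array([ray('top',p,.065)[:2] for p in zip(xs,ys)]);print(P.min(0),P.max(0),np.median(P,0))
"
```

```text
t 16.53 p [ 0.6643 -0.2363  0.1424] yaw 0.1 | xyz [-3.7 -0.4 66.4] dr [ 0.001 -0.     0.002] | F [ 0.4 -0.9 -2.1] w 21.7 gf 49.99056371860206 q1,7 [-0.15  0.53]
side 299 215
[145. 139.]
[232. 103.]
[139. 206.]
[340. 327.]
top 301 166
[176. 239.]
[175. 143.]
[168. 248.]
[407. 196.]
[ 0.61037178 -0.05948803] [ 0.71855464 -0.01249591] [ 0.66433581 -0.03427947]
```

View pics/r.png

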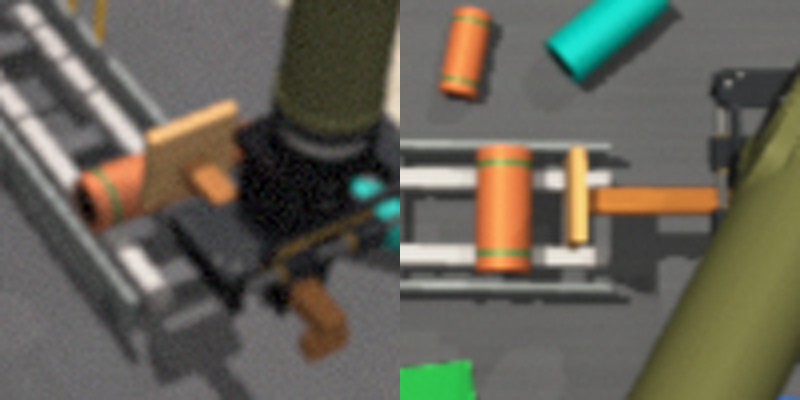

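The right crop shows the blade at (577,195), 25 mm behind the roller, and the side crop shows it level. I descend to about 8 mm above the rails.

>>> send_rows --xyz '[[-2,1,8],[-4,2,20],[-4,3,35],[-4,3,48],[-4,3,57],[-4,3,62],[-4,3,63],[-4,3,63],[-4,3,63],[-4,3,63]]' --dr '[[0,0,0],[0,0,0],[0,0,0],[0,0,0],[0,0,0],[0,0,0],[0,0,0],[0,0,0],[0,0,0],[0,0,0]]'

```text
time: 17.47
position: [0.6675, -0.241, 0.0796]
tool_rot: [2.219, 2.222, 0.001]
ft_force: [-0.3, -0.0, -1.9]
grip_width: 0.25
grip_force: 50.0
```

```bash
python3 -c "
from h import *
to(.667,-.215,.079,0)
b=get_image('top');h=cv2.cvtColor(b,cv2.COLOR_RGB2HSV); m=cv2.inRange(h,(8,70,110),(25,255,255)); m[:150]=0;m[190:]=0;m[:,:293]=0;m[:,310:]=0
ys,xs=np.nonzero(m);print(xs.min(),xs.max());P=np.array([ray('top',p,.122)[:2] for p in zip(xs,ys)]);print(P.min(0),P.max(0),np.median(P,0))
"
```

```text
t 17.47 p [ 0.6675 -0.241   0.0796] yaw 0.1 | xyz [26.  -0.5  0.6] dr [0.002 0.    0.001] | F [-0.3 -0.  -1.9] w 21.7 gf 49.990323074162006 q1,7 [-0.12  0.56]
293 309
[ 0.62616001 -0.14564994] [ 0.70625223 -0.08994545] [ 0.66091656 -0.10381734]
```

>>> send_rows --xyz '[[3,0,0],[7,0,0],[11,0,0],[15,0,0],[19,0,0],[23,0,0],[26,0,0],[29,0,0],[32,0,0],[35,0,0]]' --dr '[[0,0,0],[0,0,0],[0,0,0],[0,0,0],[0,0,0],[0,0,0],[0,0,0],[0,0,0],[0,0,0],[0,0,0]]'

```text
time: 18.35
position: [0.6668, -0.2057, 0.0787]
tool_rot: [2.22, 2.222, -0.0]
ft_force: [0.4, 0.4, -1.5]
grip_width: 0.249
grip_force: 50.0
```

>>> send_rows --xyz '[[4,0,0],[8,0,0],[12,0,0],[16,0,0],[20,0,0],[24,0,0],[28,0,0],[32,0,0],[36,0,0],[40,0,0]]' --dr '[[0,0,0],[0,0,0],[0,0,0],[0,0,0],[0,0,0],[0,0,0],[0,0,0],[0,0,0],[0,0,0],[0,0,0]]'

```text
time: 19.18
position: [0.6668, -0.1653, 0.0786]
tool_rot: [2.22, 2.223, 0.0]
ft_force: [0.1, -0.9, -1.2]
grip_width: 0.244
grip_force: 50.0
```

```bash
cat > rl.py <<'E'
from h import *
to(.664,.058,.079,0)
b=get_image('top');h=cv2.cvtColor(b,cv2.COLOR_RGB2HSV); m=cv2.inRange(h,(3,170,110),(13,255,255)); m[:150]=0;m[190:]=0
m[:,310:]=0; m[:,:175]=0
c=sorted(cv2.findContours(m,0,2)[0],key=cv2.contourArea)[-3:]
for k in c:
    P=np.array([ray('top',p,.065)[:2] for p in k[:,0]]); print(cv2.contourArea(k),P.min(0).round(4),P.max(0).round(4),P.mean(0).round(4),'img roller y mid',((P.min(0)+P.max(0))/2).round(4))
E
python3 rl.py
```

```text
t 19.18 p [ 0.6668 -0.1653  0.0786] yaw 0.1 | xyz [223.3  -2.6  -0.4] dr [ 0.    -0.     0.001] | F [ 0.1 -0.9 -1.2] w 21.2 gf 49.99077720567584 q1,7 [-0.24  0.45]
17.5 [ 0.6104 -0.0089] [0.6212 0.0304] [0.6154 0.0131] img roller y mid [0.6158 0.0107]
35.0 [0.6319 0.0232] [0.7004 0.0304] [0.669  0.0268] img roller y mid [0.6662 0.0268]
94.0 [ 0.6319 -0.0127] [0.7004 0.0053] [ 0.6662 -0.0037] img roller y mid [ 0.6662 -0.0037]
```

>>> send_rows --xyz '[[3,0,0],[7,0,0],[11,0,0],[15,0,0],[19,0,0],[23,0,0],[27,0,0],[31,0,0],[35,0,0],[39,0,0]]' --dr '[[0,0,0],[0,0,0],[0,0,0],[0,0,0],[0,0,0],[0,0,0],[0,0,0],[0,0,0],[0,0,0],[0,0,0]]'

```text
time: 20.07
position: [0.6668, -0.1263, 0.0786]
tool_rot: [-2.22, -2.223, -0.0]
ft_force: [-0.6, -0.7, -2.2]
grip_width: 0.253
grip_force: 50.0
```

>>> send_rows --xyz '[[4,0,0],[8,0,0],[12,0,0],[16,0,0],[20,0,0],[24,0,0],[28,0,0],[32,0,0],[36,0,0],[40,0,0]]' --dr '[[0,0,0],[0,0,0],[0,0,0],[0,0,0],[0,0,0],[0,0,0],[0,0,0],[0,0,0],[0,0,0],[0,0,0]]'

```text
time: 20.9
position: [0.6668, -0.0863, 0.0786]
tool_rot: [2.22, 2.223, 0.0]
ft_force: [0.2, 0.0, -1.4]
grip_width: 0.25
grip_force: 50.0
```

>>> send_rows --xyz '[[4,0,0],[8,0,0],[12,0,0],[16,0,0],[20,0,0],[24,0,0],[28,0,0],[32,0,0],[36,0,0],[40,0,0]]' --dr '[[0,0,0],[0,0,0],[0,0,0],[0,0,0],[0,0,0],[0,0,0],[0,0,0],[0,0,0],[0,0,0],[0,0,0]]'

```text
time: 21.73
position: [0.6667, -0.0463, 0.0786]
tool_rot: [-2.22, -2.223, -0.0]
ft_force: [-0.6, 0.2, -2.0]
grip_width: 0.248
grip_force: 50.0
```

>>> send_rows --xyz '[[4,0,0],[8,0,0],[12,0,0],[16,0,0],[20,0,0],[24,0,0],[28,0,0],[32,0,0],[36,0,0],[40,0,0]]' --dr '[[0,0,0],[0,0,0],[0,0,0],[0,0,0],[0,0,0],[0,0,0],[0,0,0],[0,0,0],[0,0,0],[0,0,0]]'

```text
time: 22.57
position: [0.6667, -0.0063, 0.0786]
tool_rot: [2.22, 2.223, 0.0]
ft_force: [0.1, 0.4, -1.0]
grip_width: 0.25
grip_force: 50.0
```

```bash
python3 rl.py
```

```text
t 22.57 p [ 0.6667 -0.0063  0.0786] yaw 0.1 | xyz [64.3 -2.6 -0.4] dr [ 0.    -0.     0.001] | F [ 0.1  0.4 -1. ] w 21.8 gf 49.99051284044981 q1,7 [-0.48  0.2 ]
8.0 [0.6571 0.0519] [0.6751 0.1271] [0.6639 0.1143] img roller y mid [0.6661 0.0895]
11.0 [0.614  0.1698] [0.6212 0.1912] [0.6176 0.1805] img roller y mid [0.6176 0.1805]
79.5 [0.6355 0.1735] [0.704  0.1915] [0.6715 0.1856] img roller y mid [0.6698 0.1825]
```

>>> send_rows --xyz '[[3,0,0],[7,0,0],[11,0,0],[15,0,0],[19,0,0],[23,0,0],[27,0,0],[31,0,0],[35,0,0],[39,0,0]]' --dr '[[0,0,0],[0,0,0],[0,0,0],[0,0,0],[0,0,0],[0,0,0],[0,0,0],[0,0,0],[0,0,0],[0,0,0]]'

```text
time: 23.45
position: [0.6666, 0.0327, 0.0786]
tool_rot: [-2.22, -2.223, -0.0]
ft_force: [-0.5, -0.2, -2.3]
grip_width: 0.251
grip_force: 50.0
```

>>> send_rows --xyz '[[4,0,0],[8,0,0],[12,0,0],[16,0,0],[20,0,0],[24,0,0],[26,0,0],[27,0,0],[28,0,0],[28,0,0]]' --dr '[[0,0,0],[0,0,0],[0,0,0],[0,0,0],[0,0,0],[0,0,0],[0,0,0],[0,0,0],[0,0,0],[0,0,0]]'

```text
time: 24.28
position: [0.6666, 0.0604, 0.0786]
tool_rot: [-2.22, -2.223, -0.0]
ft_force: [-0.6, -0.6, -2.9]
grip_width: 0.245
grip_force: 50.0
```

```bash
python3 rl.py; python3 -c "
from h import *
a=get_image('side');b=get_image('top')
for n,i in(('side',a),('top',b)):
    o=proj(n,(.664,.22,.08)); x,y=int(o[0]),int(o[1])
    c=cv2.resize(i[y-40:y+40,x-40:x+40],(400,400),interpolation=cv2.INTER_CUBIC)
    for p in [(.609,.246,.061),(.719,.246,.061),(.609,.221,.061),(.609,.271,.061)]: print(n,((proj(n,p)-[x-40,y-40])*5).round())
    if n=='side': A=c
cv2.imwrite('pics/u.png',np.hstack([A,c])[:,:,::-1])"
```

```text
t 24.28 p [0.6666 0.0604 0.0786] yaw 0.1 | xyz [-2.4 -2.6 -0.4] dr [ 0.    -0.     0.001] | F [-0.6 -0.6 -2.9] w 21.3 gf 49.99037906527519 q1,7 [-0.57  0.09]
9.5 [0.614  0.2269] [0.6212 0.2554] [0.617  0.2382] img roller y mid [0.6176 0.2412]
15.0 [0.6571 0.17  ] [0.6751 0.1987] [0.6651 0.1832] img roller y mid [0.6661 0.1843]
95.0 [0.6355 0.2271] [0.704 0.249] [0.686  0.2405] img roller y mid [0.6698 0.238 ]
side [122. 223.]
side [252. 177.]
side [138. 243.]
side [106. 204.]
top [169. 282.]
top [170. 130.]
top [204. 282.]
top [134. 282.]
```

View pics/u.png

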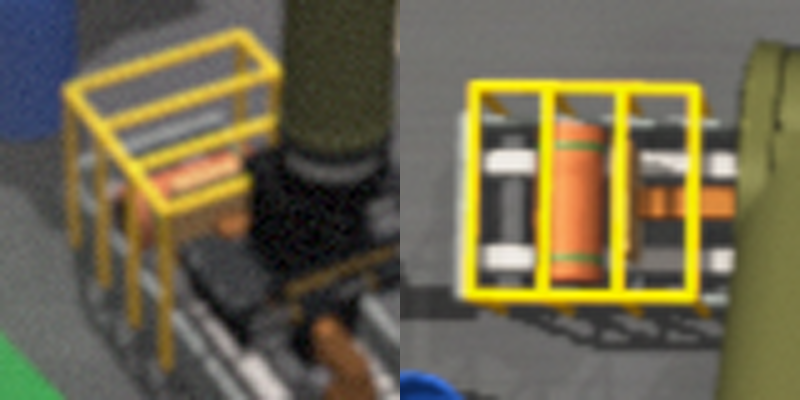

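In the right crop the roller spans columns 535 to 603, which matches the settled span predicted for the notch (534 to 604), and the blade is just behind it at (630,200). I draw the pusher straight back out and then lift it.

>>> send_rows --xyz '[[-3,0,0],[-12,0,0],[-28,0,0],[-48,0,0],[-68,0,0],[-88,0,0],[-106,0,0],[-118,0,0],[-124,0,0],[-125,0,0]]' --dr '[[0,0,0],[0,0,0],[0,0,0],[0,0,0],[0,0,0],[0,0,0],[0,0,0],[0,0,0],[0,0,0],[0,0,0]]'

```text
time: 25.27
position: [0.6665, -0.0671, 0.0787]
tool_rot: [2.223, 2.219, -0.001]
ft_force: [-0.5, -0.3, -2.0]
grip_width: 0.247
grip_force: 50.0
```

```bash
python3 rl.py; python3 -c "
from h import *
to(.4575,-.066,.169,6.4)"
```

```text
t 25.27 p [ 0.6665 -0.0671  0.0787] yaw -0.1 | xyz [125.1  -2.7  -0.4] dr [ 0.     0.001 -0.002] | F [-0.5 -0.3 -2. ] w 21.5 gf 49.9902377743274 q1,7 [-0.39  0.29]
6.0 [ 0.6571 -0.0198] [0.6751 0.0662] [0.6643 0.0532] img roller y mid [0.6661 0.0232]
10.0 [0.614  0.2269] [0.6212 0.2554] [0.6171 0.2397] img roller y mid [0.6176 0.2412]
93.0 [0.6319 0.2271] [0.704  0.2455] [0.6748 0.2356] img roller y mid [0.668  0.2363]
t 25.32 p [ 0.6667 -0.0654  0.0786] yaw -0.0 | xyz [  -0.6 -209.2  -90.4] dr [ 0.    -0.    -0.112] | F [ 0.6  0.6 -2.1] w 21.8 gf 49.990371437743306 q1,7 [-0.39  0.29]
```

Same readings as before, so the roller is at rest. I lift and move across to the mat.

>>> send_rows --xyz '[[0,0,-8],[0,0,-25],[0,0,-50],[0,0,-75],[0,-10,-88],[0,-30,-90],[0,-60,-90],[0,-90,-90],[0,-120,-90],[0,-150,-90]]' --dr '[[0,0,0],[0,0,0],[0,0,0],[0,0,0],[0,0,0],[0,0,-0.02],[0,0,-0.04],[0,0,-0.06],[0,0,-0.08],[0,0,-0.112]]'

```text
time: 26.15
position: [0.5157, -0.0633, 0.169]
tool_rot: [2.088, 2.347, 0.001]
ft_force: [-0.8, -0.0, -0.5]
grip_width: 0.246
grip_force: 50.0
```

```bash
python3 -c "
from h import *
to(.4575,-.03,.169,6.4)
to(.4575,.063,.10,6.4)"
```

```text
t 26.15 p [ 0.5157 -0.0633  0.169 ] yaw 6.7 | xyz [ 39.8 -53.9   0. ] dr [ 0.001 -0.001  0.005] | F [-0.8 -0.  -0.5] w 21.4 gf 49.989510560408235 q1,7 [-0.55  0.25]
t 26.15 p [ 0.5157 -0.0633  0.169 ] yaw 6.7 | xyz [132.1 -43.1  69.1] dr [ 0.001 -0.001  0.005] | F [-0.8 -0.  -0.5] w 21.4 gf 49.989510560408235 q1,7 [-0.55  0.25]
```

>>> send_rows --xyz '[[10,-20,0],[30,-40,0],[55,-43,0],[85,-43,5],[110,-43,15],[126,-43,30],[132,-43,48],[132,-43,62],[132,-43,69],[132,-43,69]]' --dr '[[0,0,0],[0,0,0],[0,0,0],[0,0,0],[0,0,0],[0,0,0],[0,0,0],[0,0,0],[0,0,0],[0,0,0]]'

```text
time: 26.98
position: [0.458, 0.062, 0.0987]
tool_rot: [-2.09, -2.344, 0.003]
ft_force: [0.5, -0.8, -1.3]
grip_width: 0.247
grip_force: 50.0
```

```bash
python3 -c "
from h import *
to(.4575,.063,.0345,6.4)"; sed -i 's/(.4598,.056,.15,6)//' pm.py; python3 pm.py
```

```text
t 26.98 p [0.458  0.062  0.0987] yaw 6.6 | xyz [ 1.  -0.2 64.2] dr [-0.002  0.     0.003] | F [ 0.5 -0.8 -1.3] w 21.5 gf 49.99075164087117 q1,7 [-0.7  -0.05]
166 [0.40349496 0.13097943] [0.4750631  0.21379782] [-0.10133129  0.46054566] -5.7861054817252064
0.14 0.4356 0.4571 37
0.16 0.4356 0.4535 30
0.18 0.432 0.4535 34
```

>>> send_rows --xyz '[[1,0,15],[1,0,32],[1,0,45],[1,0,53],[1,0,58],[1,0,61],[1,0,63],[1,0,64],[1,0,65],[1,0,65]]' --dr '[[0,0,0],[0,0,0],[0,0,0],[0,0,0],[0,0,0],[0,0,0],[0,0,0],[0,0,0],[0,0,0],[0,0,0]]'

```text
time: 27.87
position: [0.4593, 0.0625, 0.0349]
tool_rot: [2.092, 2.343, 0.001]
ft_force: [-0.1, -0.3, -1.3]
grip_width: 0.246
grip_force: 50.0
```

>>> send_rows --xyz '[[0,0,0],[0,0,0],[0,0,0],[0,0,0],[0,0,0],[0,0,0],[0,0,0],[0,0,0],[0,0,0],[0,0,0]]' --dr '[[0,0,0],[0,0,0],[0,0,0],[0,0,0],[0,0,0],[0,0,0],[0,0,0],[0,0,0],[0,0,0],[0,0,0]]' --jaw 46

```text
time: 28.7
position: [0.459, 0.0625, 0.0346]
tool_rot: [-2.092, -2.343, -0.0]
ft_force: [-0.8, -0.1, 0.7]
grip_width: 0.527
grip_force: 0.0
```

>>> send_rows --xyz '[[0,0,-15],[0,0,-40],[0,0,-70],[0,0,-100],[0,0,-130],[0,0,-160],[-40,0,-170],[-80,0,-170],[-115,0,-170],[-140,0,-170]]' --dr '[[0,0,0],[0,0,0],[0,0,0],[0,0,0],[0,0,0],[0,0,0],[0,0,0],[0,0,0],[0,0,0],[0,0,0]]'

```text
time: 29.53
position: [0.4748, -0.0803, 0.2053]
tool_rot: [2.095, 2.339, 0.001]
ft_force: [0.4, 0.2, 0.0]
grip_width: 0.53
grip_force: 0.0
```

>>> send_rows --xyz '[[-35,0,0],[-70,0,0],[-105,0,0],[-140,0,0],[-160,0,0],[-160,0,0],[-160,0,0],[-160,0,0],[-160,0,0],[-160,0,0]]' --dr '[[0,0,0],[0,0,0],[0,0,0],[0,0,0],[0,0,0],[0,0,0],[0,0,0],[0,0,0],[0,0,0],[0,0,0]]'

```text
time: 30.37
position: [0.4931, -0.234, 0.2045]
tool_rot: [-2.089, -2.346, -0.001]
ft_force: [-0.1, -0.1, -0.8]
grip_width: 0.531
grip_force: 0.0
```

```bash
python3 pm.py; python3 rl.py; python3 -c "
from h import *
# side-view: bottom/top of the pusher mask against a standing pusher
a=get_image('side');h=cv2.cvtColor(a,cv2.COLOR_RGB2HSV);m=cv2.inRange(h,(5,70,60),(22,255,255))
u=np.array([proj('side',p) for p in [(.36,.26,.0),(.53,.26,.0),(.54,-.03,0),(.39,-.03,0)]]).astype(np.int32);o=np.zeros_like(m);cv2.fillPoly(o,[u],255);m&=o
ys,xs=np.nonzero(m);print('side',len(xs),xs.min(),xs.max(),ys.min(),ys.max(),'tail px',xs[ys.argmax()])
B=np.array([.4415,.2065]);d=np.array([-.111,.994]);n=np.array([.994,.111])
for s,w,z in[(6,40,.078),(6,-40,.078),(6,-40,.003),(-194,11,.044),(-194,-17,.003),(-194,17,.003)]: print(s,w,z,proj('side',[*(B+(d*s+n*w)/1000),z]).round())
"
```

```text
350 [0.40705499 0.01237788] [0.47864737 0.20663341] [-0.11332429  0.46433514] -6.465420317957258
0.02 0.4498 0.4749 31
0.04 0.4498 0.4713 36
0.06 0.4498 0.4678 33
0.08 0.4463 0.4642 30
0.1 0.4427 0.4642 34
0.12 0.4427 0.4606 29
0.14 0.4392 0.4571 36
0.16 0.4356 0.4571 29
0.18 0.4356 0.4535 36
t 30.42 p [ 0.4931 -0.2342  0.2046] yaw 6.6 | xyz [270.5 203.3 125.9] dr [ 0.    -0.001  0.115] | F [-0.2  0.1 -0.2] w 45.5 gf 0.0 q1,7 [-0.39  0.62]
5.5 [0.7148 0.2241] [0.7185 0.2456] [0.7166 0.2357] img roller y mid [0.7166 0.2348]
12.0 [0.614  0.2269] [0.6212 0.2554] [0.6169 0.2412] img roller y mid [0.6176 0.2412]
96.0 [0.6319 0.2271] [0.704 0.249] [0.6779 0.2389] img roller y mid [0.668 0.238]
side 533 184 227 187 235 tail px 220
6 40 0.078 [202. 180.]
6 -40 0.078 [182. 189.]
6 -40 0.003 [183. 205.]
-194 11 0.044 [227. 225.]
-194 -17 0.003 [220. 237.]
-194 17 0.003 [228. 233.]
```

```bash
python3 -c "
from h import *
b=get_image('top');h=cv2.cvtColor(b,cv2.COLOR_RGB2HSV)
v=int(proj('top',(.664,.246,.08))[1]); m=cv2.inRange(h,(2,110,70),(15,255,255))[v-6:v+7]
xs=np.nonzero(m.sum(0)>255*6)[0]; xs=xs[(xs>185)&(xs<240)]; print([(int(x),ray('top',(x,v),.065)[1].round(4)) for x in xs])
print(close_job())"
```

```text
[(190, np.float64(0.2738)), (195, np.float64(0.2559)), (196, np.float64(0.2523)), (197, np.float64(0.2488)), (198, np.float64(0.2452)), (199, np.float64(0.2416)), (200, np.float64(0.238)), (201, np.float64(0.2345)), (202, np.float64(0.2309)), (203, np.float64(0.2273)), (204, np.float64(0.2237)), (205, np.float64(0.2201))]
the job is handed in; nothing more can be done
None
```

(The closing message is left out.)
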